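Find the heavy side of a wheel on a balancing stand and hold it down

ROBOT

A 6-joint arm with a two-finger parallel gripper is mounted at the origin on a cart in front of the work surface, level with it; the furniture and walls round the work are solid. World frame = base frame: x ahead of the robot, y to its left, z up, the work surface at z = 0. Lengths are in m, angles in degrees, forces in N, time in s.
With the tool pointing down it reaches from about 0.35 to 0.875 m from the base axis. Payload 4.2 kg.
Tool frame: the origin (TCP) lies midway between the tips of the shut fingers; the grasp point (between the pads) lies 19 mm behind it; z points along the fingers, y is the line along which they close (so a half turn about z gives the same grasp; the last joint's range is limited). The gripper opens to 87 mm and grips with 3 to 60 N. Pads are 19 mm wide; open, the fingers measure 117 mm over their backs; the gripper's body (75 mm by 190 mm) begins 51 mm behind the grasp point.
Start: joints at [85.634, 22.042, 0.453, 0, -68.411, -14.817], TCP at [0.205, 0.59, 0.223] pointing down, gripper open.
Joint ranges: [-179.83, 179.83], [-69.29, 118.12], [-61.27, 80.66], [-181.25, 117.63], [-171.15, -9.14], [-177.46, 177.46]. Speed limits (degrees/s): [159.86, 159.86, 180, 180, 180, 180].

INTERFACE

Orientations are given as a 3x3 rotation matrix whose columns are the frame's x, y, z axes.
In Python, from station import sense, capture, finish_job, silhouettes, landmark_of gives the robot as it stands.
- The arm moves only by the tool step_arm, never from a script. Its arguments are lists of equal length, an entry for each row: "linear": the shift along the tool's x, y, z in mm, a list of three; "delta_rot": the turn, a rotation vector about the tool's x, y, z in rad, a list of three; "grip": the finger opening in mm, from 0 to 87. A call has 1 to 10 rows; each row shifts and turns the commanded pose from where the row before left it, along the tool's axes as they then stand; what a row does not reach is not made up. A row lasts 1/8 s, in which the tool goes at most 62.5 mm and 10.7 degrees, less where a joint would pass 70% of its speed; a pose out of reach is approached as far as the arm can. A call with a gripper value outside its range is refused whole. The fingers move at their own pace and stop on an object; the grip force is fixed at half the most. Time passes only in rows, so rows that do not move let the fingers close. It gives the time, the measured TCP pose, the force, the opening and the grip force at its end, in the units of the state.
- sense(): the state, without advancing time (a new reading comes with each control period).
- capture(name): name is "side" or "top" or "wrist"; returns a dict with "img" (420x560x3 uint8, red, green, blue), "fx", "fy", "cx", "cy" (pixels), "world_to_cam" (4x4, takes a point from world to camera coordinates); the wrist camera has in their place "mount" (4x4, takes a point from camera to tool coordinates, whose origin is the TCP and whose axes are the flange's). Camera axes: x right, y up, looking along -z (the intrinsics and any distortion apply to the point x, -y, -z); pixel columns grow to the right and rows downward; lengths in m; the calibration is good to about 2 mm. The wrist camera is an equidistant fisheye: a pixel r from the principal point sees the ray r / f radians off the axis. A picture is of the moment at which its call begins: read the wrist's pose just before it. There is no depth.
- finish_job(): hands the job in; it is judged then, once.
Trained networks look in the newest picture that a camera, given by its name, has taken for a name from the list of things; names that differ only in an ending like _2 or _b are one class to them, and where a whole thing is asked for, a point or a joint stands for the part that bears it (a point fixed in the world has none). Each returns a list of dicts, best first, with "score" (0 to 1); they miss things now and then, are a little off and sometimes report something else, mostly with a low value. They report only what shows in the picture. A call takes as long as a camera call.
- silhouettes(camera, label): "mask" (420x560 bool, what is visible of it) and "point" ([column, row] in pixels, amid what is visible of it).
- landmark_of(camera, label): "point" ([column, row] in pixels: a listed point, or the origin of a listed thing).
The state is a dict: "time_s": time; "joints": joint angles; "joint_velocities": joint speeds; "effort": joint torques, N m; "tcp_pos": TCP position; "ee_rot": TCP orientation; "wrist_force": force on the tool from outside, world axes, zero at the start; "moment": the same for the moment, N m; "gripper_width": opening from 0.0 (shut) to 1.0 (fully open); "gripper_force": force on a finger pad.
Only numpy, scipy, OpenCV 4.12 (cv2) and the standard library are available. Lean on these libraries where they do the work, as an engineer would, in place of code of your own. Each camera call takes 0.05 s, during which the arm holds its last target. There are 200 camera calls.

TASK

The steel wheel on the balancing stand has a heavy side that cannot be seen: press the brake plunger fully home to free the wheel, and let it swing to rest by itself, untouched. Then, to be sure, turn the wheel by hand at least a sixth of a turn (60 degrees) away from where it stopped, let go, and let it settle once more. Finally take hold of the rim and finish while still gripping the wheel, motionless, heavy side straight down, with the plunger home and the things lying around left where they are.

Things in the scene. Friction and masses are not known exactly. Their poses are not given: they have to be found in the camera images.
- stand: Balancing stand, fixed: grey base plate 130 mm (x) by 400 mm (y from -230 to +170), 12 mm thick; two pedestals, 36 mm wide in y, at x = +-48 mm, 146 mm high, carry the wheel's axle at y = 0. Origin: underside of the plate, straight below the wheel's centre; x along the axle (at yaw 0 away from the robot), y along the plate, z up. Its place and yaw vary.
- wheel_hub (a point): Wheel's centre on its axle, 125 mm up; turns with the wheel, x along the axle. Upright plain steel disc, diameter 150 mm, top 200 mm up, rim 14 mm thick (x -7 to +7 mm), clear to grip 19 mm deep, e.g. from above; hub 28 mm thick, 32 mm across; six screw heads 38 mm from the axle. One side hides a heavy spot: no look, axis or joint zero tells where.
- wheel (a joint): Angle of the wheel (rad, any number of turns), positive about the stand's +x; its zero means nothing. Braked at the start. Free, the wheel (0.6 to 0.9 kg) swings like a damped pendulum, period about 0.9 s, for some 2 to 6 s until the heavy side is down, within about 8 degrees (bearing drag). A grip on the rim turns or holds it.
- plunger_top (a point): Middle of the top of the brake plunger's black round knob, 36 mm in diameter, 12 mm thick, on an upright rod at x = 0, y = -145 mm on the stand; 118 mm above the bench when up (brake on), 106 mm when home. The wheel's edge is 70 mm away.
- plunger (a joint): Travel of the brake plunger (m): 0 up, 0.012 fully home, knob down on the steel bridge below it. It takes about 9 N all the way, then stops hard, and stays where it is left. Pressed, it lowers a rubber shoe from the underside of the wheel.
- bearing: loose ball bearing lying flat, 47 mm across, 14 mm high; origin in the middle of its underside; to be left alone
- marker: loose white and black marker pen, 135 mm long, 17 mm thick; origin in the middle of its underside; to be left alone
- pliers: loose pliers lying flat, 172 mm long, 56 mm wide, 13 mm high; origin in the middle of its underside; to be left alone
- spark_plug: loose spark plug lying down, 80 mm long, 23 mm thick; origin in the middle of its underside; to be left alone
- screwdriver: loose screwdriver, 182 mm long, handle 26 mm thick; origin in the middle of its underside; to be left alone

How it is judged (in metres and radians):
On the way, in this order (a step that is already met when the one before it is completed fails the run):
1. the plunger is pressed fully home and the wheel is free (value of joint plunger above 0.0105 m), for 0.2 s.
2. the wheel, untouched, has swung to rest with its heavy side down (value of joint plunger above 0.0105 m and angle between wheel_hub's own y axis and vertical above 2.88 rad and contact force between the fingers and wheel below 0.1 N and velocity of joint wheel between -0.08 and 0.08 rad/s), for 0.3 s.
3. the wheel has been turned by hand well away from there (rule: more than 50 degrees) (value of joint plunger above 0.0105 m and angle between wheel_hub's own y axis and vertical below 2.27 rad).
4. let go, the wheel has settled again with its heavy side down (all of step 2), for 0.3 s.
At the end, for the whole second after the job is handed in: The wheel is still, its heavy side within 15 degrees of straight down, gripped by the fingers with more than 5 N, and the plunger is home (pressed at least 10.5 of its 12 mm) (value of joint plunger above 0.0105 m and angle between wheel_hub's own y axis and vertical above 2.88 rad and contact force between the fingers and wheel above 5 N and velocity of joint wheel between -0.08 and 0.08 rad/s); the arm keeps its last pose, push and grip.
It fails at once if a thing lying around is moved by more than 30 mm (distance of any of bearing, marker, pliers, spark_plug, screwdriver from where it was at the start of the episode above 0.03 m).
It also fails if it takes over 67 s, if anything falls off the work surface, if the arm or the gripper's body presses on something with over 40 N, if the wrist force passes 120 N, or if a joint passes its speed limit or range.

## Working session

There is one attempt and no reset: what is moved stays moved. The work goes in short steps, Python scripts to look and compute and a tool call to move; the robot and the scene stay as the last step left them, time stands still between calls to the robot, and variables do not carry over. Pictures are saved under pics/ and viewed, at most 10 in all, crops included, and the job is handed in when it is done.

Besides the shell and the picture viewer there is one more tool, called after ">>>" as name(argument=value, ...) on one line, values as JSON. step_arm: Moves the arm, as the interface text tells. Its arguments: {"type":"object","properties":{"linear":{"type":"array"},"delta_rot":{"type":"array"},"grip":{"type":"array"}},"required":["linear","delta_rot","grip"]}

```bash
mkdir -p pics
cat > h.py <<'E'
import numpy as np, cv2
from station import *
def ray(c,p):
    W=np.linalg.inv(c["world_to_cam"]); d=np.array([(p[0]-c["cx"])/c["fx"],-(p[1]-c["cy"])/c["fy"],-1.])
    d=W[:3,:3]@d; return W[:3,3],d/np.linalg.norm(d)
def onz(c,p,z):
    o,d=ray(c,p); return o+d*(z-o[2])/d[2]
def tri(c1,p1,c2,p2):
    A=np.zeros((3,3));b=np.zeros(3)
    for c,p in((c1,p1),(c2,p2)):
        o,d=ray(c,p);M=np.eye(3)-np.outer(d,d);A+=M;b+=M@o
    return np.linalg.solve(A,b)
E
python3 - <<'E'
from h import *
s=sense(); print(s["time_s"],s["tcp_pos"],s["ee_rot"],s["gripper_width"])
c={n:capture(n) for n in("side","top")}
for n in c: cv2.imwrite(f"pics/{n}0.png",c[n]["img"][:,:,::-1])
print([k for k in c["top"]])
P={}
for l in("wheel_hub","plunger_top","stand"):
    for n in c:
        r=landmark_of(n,l); print(l,n,[(np.round(x["point"],1),round(x["score"],2)) for x in r[:2]])
        if r:P[l,n]=r[0]["point"]
    if (l,"side") in P and (l,"top") in P: print(tri(c["side"],P[l,"side"],c["top"],P[l,"top"]))
for l,z in(("wheel_hub",.125),("plunger_top",.118),("stand",0),):
    for n in c:
        if (l,n) in P: print(l,n,onz(c[n],P[l,n],z))
for l in("bearing","marker","pliers","spark_plug","screwdriver"):
    r=landmark_of("top",l)
    if r: print(l,onz(c["top"],r[0]["point"],0),r[0]["score"])
E
```

```text
0.0 [0.20515576 0.58972342 0.22146842] [[ 9.44405333e-01 -3.28782874e-01 -6.22533884e-04]
 [-3.28783446e-01 -9.44402968e-01 -2.11673826e-03]
 [ 1.08024442e-04  2.20373774e-03 -9.99997566e-01]] 0.997975231455625
['img', 'fx', 'fy', 'cx', 'cy', 'world_to_cam']
wheel_hub side [(array([266.9, 150.7]), 0.64)]
wheel_hub top [(array([199.1, 256.2]), 0.7)]
[ 0.5082687  -0.01774902  0.12444408]
plunger_top side [(array([261.7, 194.4]), 0.87)]
plunger_top top [(array([269. , 252.8]), 0.73)]
[ 0.50744151 -0.15829006  0.10910996]
stand side [(array([266.6, 199.9]), 0.64)]
stand top [(array([209.4, 263.2]), 0.61)]
[ 0.50725303 -0.01992015 -0.00076061]
wheel_hub side [ 0.50928575 -0.01825418  0.125     ]
wheel_hub top [ 0.5071845  -0.01803975  0.125     ]
plunger_top side [ 0.50735986 -0.17171976  0.118     ]
plunger_top top [ 0.50729534 -0.15825166  0.118     ]
stand side [ 0.50555202 -0.02176331  0.        ]
stand top [ 0.50899817 -0.01965091  0.        ]
bearing [ 0.52470798 -0.35104844  0.        ] 0.87
marker [ 0.74195932 -0.09836294  0.        ] 0.78
pliers [ 0.58715125 -0.42293081  0.        ] 0.93
spark_plug [ 0.444703   -0.38652077  0.        ] 0.71
screwdriver [ 0.36866643 -0.22886142  0.        ] 0.98
```

```bash
python3 -c "
import cv2,numpy as np
a=cv2.imread('pics/side0.png');b=cv2.imread('pics/top0.png')
cv2.imwrite('pics/both0.png',cv2.resize(np.hstack([a,b]),(800,300)))"
```

```text
(no output)
```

View pics/both0.png

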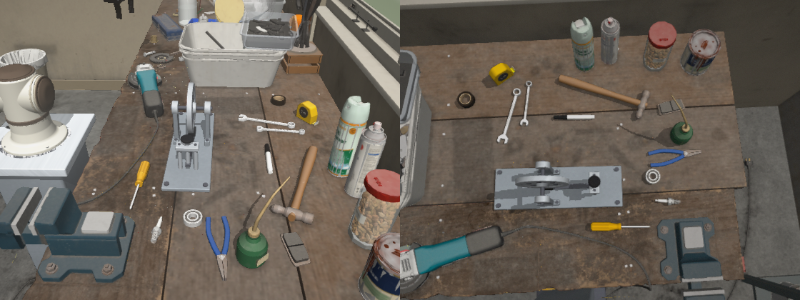

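The side view (left half) shows the stand in the middle with the knob nearer that camera. The top view (right half) shows the plate nearly along world y, with the knob at about (592,182) and the wheel to its left; the clutter is clear of both. Next I'll measure the yaw.

```bash
cat >> h.py <<'E'
from scipy.spatial.transform import Rotation as Ro
def plan(p,R,n,start=None):
    s=sense(); p0,R0=(s["tcp_pos"],s["ee_rot"]) if start is None else start
    p0=np.array(p0);R0=np.array(R0);p=np.array(p)
    w=Ro.from_matrix(R0.T@R).as_rotvec()/n; d=(p-p0)/n
    print("rot/row",np.round(w,4),"mm/row",np.linalg.norm(d)*1000)
    print([[round(float(v),1) for v in 1000*(R0@Ro.from_rotvec(w*k).as_matrix()).T@d] for k in range(n)])
def tool(yaw,tilt=0):
    # tool y along stand -x, z down; tilt a (deg): tool sits at angle a from up, towards stand +y
    a=np.radians(tilt);Y=Ro.from_euler('z',yaw,degrees=True).as_matrix()
    z=-(Y@[0,np.sin(a),np.cos(a)]); y=Y@[-1,0,0]; return np.column_stack([np.cross(y,z),y,z])
E
python3 - <<'E'
from h import *
c=capture("top")
for l in("stand","plunger_top","wheel_hub"):
    r=silhouettes("top",l)
    if not r: print(l,None);continue
    m=r[0]["mask"]; print(l,r[0]["score"],m.sum(),np.round(r[0]["point"],1))
    if l=="plunger_top":
        print(np.array(np.nonzero(m)).min(1),np.array(np.nonzero(m)).max(1))
    M=m if l=="stand" else M|m
q=cv2.boxPoints(cv2.minAreaRect(np.argwhere(M)[:,::-1].astype(np.float32)))
w=np.array([onz(c,p,.012) for p in q]);print(q,w.round(4))
for i in range(4):
    d=w[(i+1)%4]-w[i];print(np.linalg.norm(d),np.degrees(np.arctan2(d[1],d[0])))
E
```

```text
stand 0.59 10218 [220.  262.5]
plunger_top 0.93 484 [261.5 258.1]
[246 203] [264 279]
wheel_hub 0.64 1193 [198.9 254.5]
[[129.51334 227.55922]
 [308.864   223.28896]
 [310.42548 288.87085]
 [131.0748  293.1411 ]] [[ 0.599   0.1582  0.012 ]
 [ 0.5863 -0.2503  0.012 ]
 [ 0.4376 -0.2438  0.012 ]
 [ 0.4506  0.1526  0.012 ]]
0.408721709424243 -91.78306680700061
0.14887460423792123 177.47723335030403
0.396646507496304 88.12555174687152
0.14857694401321672 2.135585257960685
```

Run:
```python
from h import *
s=sense();p=np.array(s["tcp_pos"])+[0,0,.1]
plan(p,s["ee_rot"],2)
plan([.505,-.161,.26],tool(-1.8),18,(p,s["ee_rot"]))
```

```text
rot/row [0. 0. 0.] mm/row 50.0
[[-0.0, -0.0, -50.0], [-0.0, -0.0, -50.0]]
rot/row [-0.      0.      0.0704] mm/row 45.070685602656106
[[29.4, 34.0, 3.5], [31.8, 31.8, 3.5], [33.9, 29.5, 3.5], [35.9, 27.0, 3.5], [37.7, 24.4, 3.5], [39.3, 21.7, 3.5], [40.8, 18.9, 3.5], [42.0, 16.0, 3.5], [43.0, 13.0, 3.5], [43.8, 9.9, 3.5], [44.4, 6.8, 3.5], [44.8, 3.7, 3.5], [44.9, 0.5, 3.5], [44.9, -2.6, 3.5], [44.6, -5.8, 3.5], [44.0, -8.9, 3.5], [43.3, -12.0, 3.5], [42.4, -15.0, 3.5]]
```

>>> step_arm(linear=[[0,0,-50],[0,0,-50],[29.4,34,3.5],[31.8,31.8,3.5],[33.9,29.5,3.5],[35.9,27,3.5],[37.7,24.4,3.5],[39.3,21.7,3.5],[40.8,18.9,3.5],[42,16,3.5]], delta_rot=[[0,0,0],[0,0,0],[0,0,0.07],[0,0,0.07],[0,0,0.07],[0,0,0.07],[0,0,0.07],[0,0,0.07],[0,0,0.07],[0,0,0.07]], grip=[0,0,0,0,0,0,0,0,0,0])

```text
time_s: 2.1
tcp_pos: [0.3393, 0.2552, 0.2948]
ee_rot: [[0.624, -0.781, 0.001], [-0.781, -0.624, 0.001], [-0.0, -0.001, -1.0]]
wrist_force: [1.5, -0.2, 0.7]
gripper_width: 0.019
gripper_force: 0.0
```

>>> step_arm(linear=[[43,13,3.5],[43.8,9.9,3.5],[44.4,6.8,3.5],[44.8,3.7,3.5],[44.9,0.5,3.5],[44.9,-2.6,3.5],[44.6,-5.8,3.5],[44,-8.9,3.5],[43.3,-12,3.5],[42.4,-15,3.5]], delta_rot=[[0,0,0.07],[0,0,0.07],[0,0,0.07],[0,0,0.07],[0,0,0.07],[0,0,0.07],[0,0,0.07],[0,0,0.07],[0,0,0.07],[0,0,0.07]], grip=[0,0,0,0,0,0,0,0,0,0])

```text
time_s: 3.35
tcp_pos: [0.508, -0.1615, 0.2596]
ee_rot: [[-0.026, -1.0, 0.001], [-1.0, 0.026, -0.0], [0.0, -0.001, -1.0]]
wrist_force: [0.5, -0.2, -0.4]
gripper_width: 0.005
gripper_force: 0.0
```

Run:
```python
from h import *
import time
s=sense();p=np.array(s["tcp_pos"]);R=np.array(s["ee_rot"]);print(s["time_s"],p,R.round(3),np.round(s["joints"],1))
c=capture("wrist");cv2.imwrite("pics/w1.png",c["img"][:,:,::-1])
M=np.array(c["mount"])
for l,z in(("plunger_top",.118),("wheel_hub",.125)):
    for x in landmark_of("wrist",l)[:2]:
        u=np.array(x["point"])-[c["cx"],c["cy"]];r=np.hypot(*u);th=r/c["fx"]
        d=np.array([u[0]/r*np.sin(th),-u[1]/r*np.sin(th),-np.cos(th)])
        o=p+R@M[:3,3];d=R@M[:3,:3]@d
        print(l,x["score"],x["point"],o+d*(z-o[2])/d[2])
plan([.505,-.161,.135],tool(-1.8),4)
```

```text
3.35 [ 0.5080033  -0.161506    0.25962298] [[-0.026 -1.     0.001]
 [-1.     0.026 -0.   ]
 [ 0.    -0.001 -1.   ]] [ -0.2  11.6  -9.    0.  -69.4  -1.3]
wheel_hub 0.67 [281.4, 322.3] [ 0.50726201 -0.01888209  0.125     ]
rot/row [0.0004 0.     0.0011] mm/row 30.92660192008803
[[-0.1, 0.6, 30.9], [-0.1, 0.6, 30.9], [-0.1, 0.6, 30.9], [-0.1, 0.6, 30.9]]
```

View pics/w1.png

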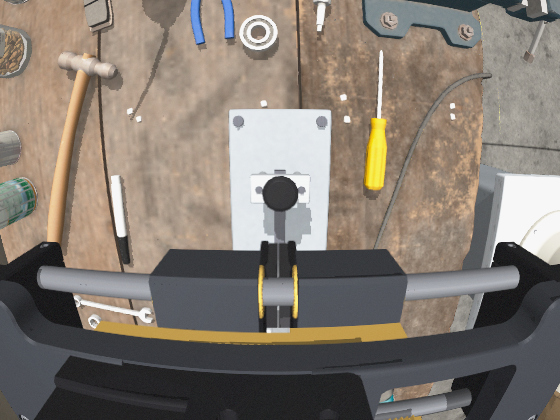

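The wrist view shows the knob at (280,193), the shut fingers in line with it at about (280,270), and the plate square to the tool. I'll check the knob's position from that pixel.

Run:
```python
from h import *
s=sense();p=np.array(s["tcp_pos"]);R=np.array(s["ee_rot"]);print(s["time_s"],p)
c=capture("wrist");M=np.array(c["mount"])
for q in((280,193),):
    u=np.array(q)-[c["cx"],c["cy"]];r=np.hypot(*u);th=r/c["fx"]
    d=np.array([u[0]/r*np.sin(th),-u[1]/r*np.sin(th),-np.cos(th)])
    o=p+R@M[:3,3];d=R@M[:3,:3]@d
    print(o+d*(.118-o[2])/d[2])
```

```text
3.5 [ 0.50763253 -0.1615567   0.25867714]
[ 0.50478109 -0.16337676  0.118     ]
```

>>> step_arm(linear=[[1.6,2.6,30],[0,0,35],[0,0,35],[0,0,30],[0,0,8],[0,0,4],[0,0,4],[0,0,4],[0,0,3],[0,0,0]], delta_rot=[[0,0,0],[0,0,0],[0,0,0],[0,0,0],[0,0,0],[0,0,0],[0,0,0],[0,0,0],[0,0,0],[0,0,0]], grip=[0,0,0,0,0,0,0,0,0,0])

```text
time_s: 4.8
tcp_pos: [0.5055, -0.1611, 0.1088]
ee_rot: [[-0.023, -1.0, 0.002], [-1.0, 0.023, 0.0], [-0.0, -0.002, -1.0]]
wrist_force: [-1.7, 2.2, 5.1]
gripper_width: 0.006
gripper_force: 2.8
```

>>> step_arm(linear=[[0,0,2],[0,0,2],[0,0,1],[0,0,0]], delta_rot=[[0,0,0],[0,0,0],[0,0,0],[0,0,0]], grip=[0,0,0,0])

```text
time_s: 5.3
tcp_pos: [0.5055, -0.1611, 0.1063]
ee_rot: [[-0.022, -1.0, 0.003], [-1.0, 0.022, -0.001], [0.001, -0.003, -1.0]]
wrist_force: [-7.8, 5.0, 19.5]
gripper_width: 0.006
gripper_force: 9.5
```

>>> step_arm(linear=[[0,0,1],[0,0,0],[0,0,0],[0,0,-30],[0,0,-50],[0,0,-50],[0,0,-20],[0,0,0]], delta_rot=[[0,0,0],[0,0,0],[0,0,0],[0,0,0],[0,0,0],[0,0,0],[0,0,0],[0,0,0]], grip=[0,0,0,0,0,0,0,0])

```text
time_s: 6.3
tcp_pos: [0.5061, -0.1615, 0.2536]
ee_rot: [[-0.024, -1.0, 0.007], [-1.0, 0.024, -0.0], [0.0, -0.007, -1.0]]
wrist_force: [-0.6, 1.4, -1.2]
gripper_width: 0.003
gripper_force: 0.0
```

```bash
cat >> h.py <<'E'
H=np.array([.5072,-.0185,.125])
def pose(a,r):
    R=tool(-1.8,a); return H-R[:,2]*r,R
E
python3 - <<'E'
from h import *
s=sense();print(s["time_s"],s["tcp_pos"])
c=capture("side");cv2.imwrite("pics/s2.png",cv2.resize(c["img"][90:230,190:340,::-1],None,fx=3,fy=3))
A=pose(-35,.150);B=pose(-35,.057)
plan(*A,6);print(A);plan(*B,4,A)
C=pose(35,.057);plan(*C,20,B)
E
```

```text
6.3 [ 0.50613058 -0.1614928   0.25363794]
rot/row [-1.000e-04 -1.017e-01  1.300e-03] mm/row 9.486356376928045
[[-9.5, 0.3, 0.6], [-9.3, 0.3, 1.6], [-9.1, 0.3, 2.5], [-8.8, 0.4, 3.4], [-8.4, 0.4, 4.3], [-8.0, 0.4, 5.1]]
(array([ 0.50449753, -0.10449401,  0.24787281]), array([[-0.02573019, -0.99950656,  0.01801647],
       [-0.81874784,  0.03141076,  0.57329341],
       [-0.57357644,  0.        , -0.81915204]]))
rot/row [0. 0. 0.] mm/row 23.249999999999996
[[-0.0, -0.0, 23.2], [-0.0, -0.0, 23.2], [-0.0, -0.0, 23.2], [-0.0, -0.0, 23.2]]
rot/row [-0.      0.0611  0.    ] mm/row 3.269385687200963
[[-2.7, 0.0, 1.9], [-2.8, 0.0, 1.7], [-2.9, 0.0, 1.5], [-3.0, 0.0, 1.4], [-3.1, 0.0, 1.2], [-3.1, 0.0, 1.0], [-3.2, 0.0, 0.8], [-3.2, 0.0, 0.6], [-3.2, 0.0, 0.4], [-3.3, 0.0, 0.2], [-3.3, 0.0, -0.0], [-3.3, 0.0, -0.2], [-3.2, 0.0, -0.4], [-3.2, 0.0, -0.6], [-3.2, 0.0, -0.8], [-3.1, 0.0, -1.0], [-3.1, 0.0, -1.2], [-3.0, 0.0, -1.4], [-2.9, 0.0, -1.5], [-2.8, 0.0, -1.7]]
```

View pics/s2.png

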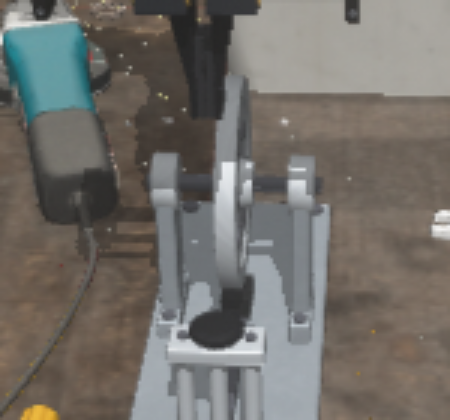

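The knob is down on the bridge at (215,330), and the wheel edge stands clear above it. Now I'll move to the tilted pre-grasp pose and wait for the wheel to settle.

>>> step_arm(linear=[[-9.5,0.3,0.6],[-9.3,0.3,1.6],[-9.1,0.3,2.5],[-8.8,0.4,3.4],[-8.4,0.4,4.3],[-8,0.4,5.1],[0,0,0],[0,0,0],[0,0,0],[0,0,0]], delta_rot=[[0,-0.102,0],[0,-0.102,0],[0,-0.102,0],[0,-0.102,0],[0,-0.102,0],[0,-0.102,0],[0,0,0],[0,0,0],[0,0,0],[0,0,0]], grip=[80,80,80,80,80,80,80,80,80,80])

```text
time_s: 7.6
tcp_pos: [0.5042, -0.1044, 0.2473]
ee_rot: [[-0.018, -1.0, 0.014], [-0.819, 0.023, 0.574], [-0.574, -0.001, -0.819]]
wrist_force: [-0.0, 0.8, 0.1]
gripper_width: 0.913
gripper_force: 0.0
```

>>> step_arm(linear=[[0,0,0],[0,0,0],[0,0,0],[0,0,0],[0,0,0],[0,0,0],[0,0,0],[0,0,0],[0,0,0],[0,0,0]], delta_rot=[[0,0,0],[0,0,0],[0,0,0],[0,0,0],[0,0,0],[0,0,0],[0,0,0],[0,0,0],[0,0,0],[0,0,0]], grip=[80,80,80,80,80,80,80,80,80,80])

```text
time_s: 8.85
tcp_pos: [0.5042, -0.1048, 0.247]
ee_rot: [[-0.02, -1.0, 0.014], [-0.818, 0.024, 0.574], [-0.574, 0.0, -0.819]]
wrist_force: [0.2, 0.3, -0.1]
gripper_width: 0.923
gripper_force: 0.0
```

>>> step_arm(linear=[[0,0,0],[0,0,0],[0,0,0],[0,0,0],[0,0,0],[0,0,0],[0,0,0],[0,0,0],[0,0,0],[0,0,0]], delta_rot=[[0,0,0],[0,0,0],[0,0,0],[0,0,0],[0,0,0],[0,0,0],[0,0,0],[0,0,0],[0,0,0],[0,0,0]], grip=[80,80,80,80,80,80,80,80,80,80])

```text
time_s: 10.1
tcp_pos: [0.5042, -0.1048, 0.247]
ee_rot: [[-0.02, -1.0, 0.014], [-0.818, 0.024, 0.574], [-0.574, -0.0, -0.819]]
wrist_force: [0.6, 0.4, 0.1]
gripper_width: 0.918
gripper_force: 0.0
```

>>> step_arm(linear=[[0,0,0],[0,0,0],[0,0,0],[0,0,0],[0,0,0],[0,0,0],[0,0,0],[0,0,0],[0,0,0],[0,0,0]], delta_rot=[[0,0,0],[0,0,0],[0,0,0],[0,0,0],[0,0,0],[0,0,0],[0,0,0],[0,0,0],[0,0,0],[0,0,0]], grip=[80,80,80,80,80,80,80,80,80,80])

```text
time_s: 11.35
tcp_pos: [0.5042, -0.1048, 0.247]
ee_rot: [[-0.02, -1.0, 0.014], [-0.818, 0.024, 0.574], [-0.575, 0.0, -0.818]]
wrist_force: [0.0, 0.5, -0.3]
gripper_width: 0.919
gripper_force: 0.0
```

>>> step_arm(linear=[[0,0,0],[0,0,0],[0,0,0],[0,0,0],[0,0,0],[0,0,0],[0,0,0],[0,0,0],[0,0,0],[0,0,0]], delta_rot=[[0,0,0],[0,0,0],[0,0,0],[0,0,0],[0,0,0],[0,0,0],[0,0,0],[0,0,0],[0,0,0],[0,0,0]], grip=[80,80,80,80,80,80,80,80,80,80])

```text
time_s: 12.6
tcp_pos: [0.5042, -0.1048, 0.247]
ee_rot: [[-0.02, -1.0, 0.014], [-0.818, 0.024, 0.574], [-0.574, -0.0, -0.819]]
wrist_force: [0.1, 0.4, -0.5]
gripper_width: 0.919
gripper_force: 0.0
```

Run:
```python
from h import *
s=sense();print(s["time_s"],s["tcp_pos"],np.round(s["ee_rot"],3).tolist(),np.round(s["joints"],1))
ims=[]
for k in range(5):
    c=capture("top");ims.append(c["img"].astype(int))
m=silhouettes("top","wheel_hub")[0]["mask"]
print(m.sum(),[float(np.abs(a-ims[0])[m].mean()) for a in ims])
cv2.imwrite("pics/t3.png",np.hstack([cv2.resize(c["img"][200:310,120:320,::-1],None,fx=3.9,fy=3.9)]))
w=capture("wrist");cv2.imwrite("pics/w3.png",w["img"][:,:,::-1])
A=(s["tcp_pos"],s["ee_rot"]);plan(*pose(-35,.057),4)
```

```text
12.6 [ 0.50415923 -0.10483174  0.2469609 ] [[-0.02, -1.0, 0.014], [-0.818, 0.024, 0.574], [-0.574, -0.0, -0.819]] [-16.   18.1   2.5 -33.9 -85.3  20.8]
153 [0.0, 1.0305010893246187, 1.0718954248366013, 0.954248366013072, 1.037037037037037]
rot/row [0.0011 0.0003 0.0015] mm/row 23.114721869773366
[[-0.2, -0.2, 23.1], [-0.2, -0.2, 23.1], [-0.2, -0.1, 23.1], [-0.2, -0.1, 23.1]]
```

View pics/w3.png

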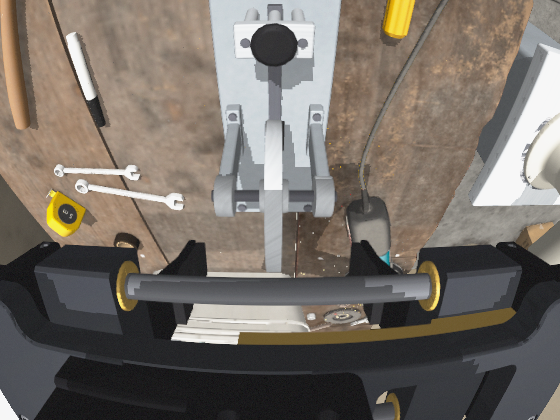

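The wheel is at rest. In the wrist view the rim (column 273) runs midway between the open finger tips (columns 205 and 352), and the knob at (274,45) is down. I'll descend onto the rim and grip it.

>>> step_arm(linear=[[-0.2,-0.5,23.1],[-0.2,-0.5,23.1],[-0.2,-0.5,23.1],[-0.2,-0.5,23.1],[0,0,0],[0,0,0],[0,0,0],[0,0,0],[0,0,0],[0,0,0]], delta_rot=[[0,0,0],[0,0,0],[0,0,0],[0,0,0],[0,0,0],[0,0,0],[0,0,0],[0,0,0],[0,0,0],[0,0,0]], grip=[80,80,80,80,80,0,0,0,0,0])

```text
time_s: 14.2
tcp_pos: [0.5075, -0.0513, 0.1719]
ee_rot: [[-0.02, -1.0, 0.014], [-0.818, 0.024, 0.574], [-0.574, -0.0, -0.819]]
wrist_force: [0.0, 0.3, -0.9]
gripper_width: 0.436
gripper_force: 0.0
```

>>> step_arm(linear=[[0,0,0],[0,0,0],[0,0,0]], delta_rot=[[0,0,0],[0,0,0],[0,0,0]], grip=[0,0,0])

```text
time_s: 14.58
tcp_pos: [0.5093, -0.0511, 0.1718]
ee_rot: [[-0.019, -1.0, 0.018], [-0.819, 0.026, 0.574], [-0.574, -0.004, -0.819]]
wrist_force: [5.2, 1.7, -2.5]
gripper_width: 0.156
gripper_force: 30.0
```

>>> step_arm(linear=[[-1,-1.5,0],[-3.48,0,0.11],[-3.48,0,0.11],[-3.48,0,0.11],[-3.48,0,0.11],[-3.48,0,0.11],[-3.48,0,0.11],[-3.48,0,0.11],[-3.48,0,0.11],[-3.48,0,0.11]], delta_rot=[[0,0.017,0],[0,0.061,0],[0,0.061,0],[0,0.061,0],[0,0.061,0],[0,0.061,0],[0,0.061,0],[0,0.061,0],[0,0.061,0],[0,0.061,0]], grip=[0,0,0,0,0,0,0,0,0,0])

```text
time_s: 15.82
tcp_pos: [0.5102, -0.0209, 0.1821]
ee_rot: [[-0.024, -1.0, 0.003], [-0.999, 0.024, 0.043], [-0.043, -0.002, -0.999]]
wrist_force: [3.6, -1.4, -4.9]
gripper_width: 0.155
gripper_force: 30.0
```

Going well, with low forces. Next the other half of the arc.

>>> step_arm(linear=[[-3.48,0,0.11],[-3.48,0,0.11],[-3.48,0,0.11],[-3.48,0,0.11],[-3.48,0,0.11],[-3.48,0,0.11],[-3.48,0,0.11],[-3.48,0,0.11],[-3.48,0,0.11],[-3.48,0,0.11]], delta_rot=[[0,0.061,0],[0,0.061,0],[0,0.061,0],[0,0.061,0],[0,0.061,0],[0,0.061,0],[0,0.061,0],[0,0.061,0],[0,0.061,0],[0,0.061,0]], grip=[0,0,0,0,0,0,0,0,0,0])

```text
time_s: 17.08
tcp_pos: [0.5112, 0.012, 0.1733]
ee_rot: [[-0.02, -1.0, -0.011], [-0.843, 0.023, -0.537], [0.537, -0.001, -0.844]]
wrist_force: [6.8, -5.2, -5.6]
gripper_width: 0.158
gripper_force: 30.0
```

>>> step_arm(linear=[[-3.48,0,0.11],[-3.48,0,0.11],[0,0,0],[0,0,0]], delta_rot=[[0,0.061,0],[0,0.061,0],[0,0,0],[0,0,0]], grip=[0,0,0,0])

```text
time_s: 17.58
tcp_pos: [0.5113, 0.0176, 0.1693]
ee_rot: [[-0.018, -1.0, -0.014], [-0.773, 0.023, -0.634], [0.634, -0.001, -0.773]]
wrist_force: [6.2, -4.4, -3.3]
gripper_width: 0.16
gripper_force: 30.0
```

>>> step_arm(linear=[[0,0,0],[0,0,0],[0,0,0],[0,0,0],[0,0,0],[0,0,0],[0,0,0],[0,0,0],[0,0,0],[0,0,0]], delta_rot=[[0,0,0],[0,0,0],[0,0,0],[0,0,0],[0,0,0],[0,0,0],[0,0,0],[0,0,0],[0,0,0],[0,0,0]], grip=[60,60,60,60,60,60,60,60,60,60])

```text
time_s: 18.82
tcp_pos: [0.5106, 0.0178, 0.1692]
ee_rot: [[-0.019, -1.0, -0.015], [-0.774, 0.024, -0.633], [0.633, 0.0, -0.774]]
wrist_force: [0.2, -0.7, 0.1]
gripper_width: 0.691
gripper_force: 0.0
```

Run:
```python
from h import *
a=capture("side")["img"];b=capture("top")["img"];cc=capture("side")["img"]
print(np.abs(a[100:190,240:300].astype(int)-cc[100:190,240:300]).max(), landmark_of("side","wheel_hub")[:1])
cv2.imwrite("pics/s4.png",np.hstack([cv2.resize(a[60:220,180:340,::-1],(400,400)),cv2.resize(b[190:320,140:270,::-1],(400,400))]))
```

```text
54 [{'point': [266.2, 150.2], 'score': 0.82}]
```

View pics/s4.png

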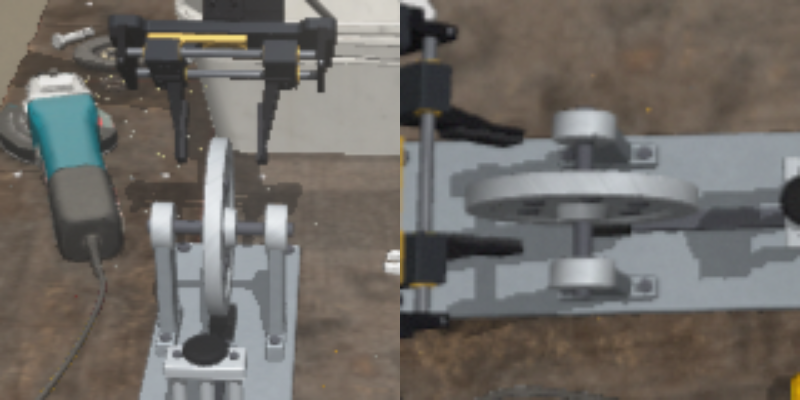

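The fingers stand clear on both sides of the wheel in both views (in the side view at 180 and 263, with the rim at 218). I'll wait for it to settle.

>>> step_arm(linear=[[0,0,0],[0,0,0],[0,0,0],[0,0,0],[0,0,0],[0,0,0],[0,0,0],[0,0,0],[0,0,0],[0,0,0]], delta_rot=[[0,0,0],[0,0,0],[0,0,0],[0,0,0],[0,0,0],[0,0,0],[0,0,0],[0,0,0],[0,0,0],[0,0,0]], grip=[60,60,60,60,60,60,60,60,60,60])

```text
time_s: 20.27
tcp_pos: [0.5106, 0.0177, 0.1692]
ee_rot: [[-0.019, -1.0, -0.015], [-0.774, 0.024, -0.633], [0.633, 0.0, -0.774]]
wrist_force: [-0.0, -0.7, -0.3]
gripper_width: 0.69
gripper_force: 0.0
```

>>> step_arm(linear=[[0,0,0],[0,0,0],[0,0,0],[0,0,0],[0,0,0],[0,0,0],[0,0,0],[0,0,0],[0,0,0],[0,0,0]], delta_rot=[[0,0,0],[0,0,0],[0,0,0],[0,0,0],[0,0,0],[0,0,0],[0,0,0],[0,0,0],[0,0,0],[0,0,0]], grip=[60,60,60,60,60,60,60,60,60,60])

```text
time_s: 21.52
tcp_pos: [0.5106, 0.0178, 0.1692]
ee_rot: [[-0.019, -1.0, -0.015], [-0.774, 0.024, -0.633], [0.633, 0.0, -0.774]]
wrist_force: [-0.0, -0.2, -0.5]
gripper_width: 0.687
gripper_force: 0.0
```

>>> step_arm(linear=[[0,0,0],[0,0,0],[0,0,0],[0,0,0],[0,0,0],[0,0,0],[0,0,0],[0,0,0],[0,0,0],[0,0,0]], delta_rot=[[0,0,0],[0,0,0],[0,0,0],[0,0,0],[0,0,0],[0,0,0],[0,0,0],[0,0,0],[0,0,0],[0,0,0]], grip=[60,60,60,60,60,60,60,60,60,60])

```text
time_s: 22.78
tcp_pos: [0.5106, 0.0178, 0.1692]
ee_rot: [[-0.019, -1.0, -0.015], [-0.774, 0.024, -0.633], [0.633, -0.0, -0.774]]
wrist_force: [0.3, 0.1, 0.2]
gripper_width: 0.69
gripper_force: 0.0
```

>>> step_arm(linear=[[0,0,0],[0,0,0],[0,0,0],[0,0,0],[0,0,0],[0,0,0],[0,0,0],[0,0,0],[0,0,0],[0,0,0]], delta_rot=[[0,0,0],[0,0,0],[0,0,0],[0,0,0],[0,0,0],[0,0,0],[0,0,0],[0,0,0],[0,0,0],[0,0,0]], grip=[60,60,60,60,60,60,60,60,60,60])

```text
time_s: 24.02
tcp_pos: [0.5106, 0.0178, 0.1692]
ee_rot: [[-0.019, -1.0, -0.015], [-0.774, 0.024, -0.633], [0.633, -0.0, -0.774]]
wrist_force: [-0.1, 0.1, 0.4]
gripper_width: 0.691
gripper_force: 0.0
```

>>> step_arm(linear=[[0,0,0],[0,0,0],[0,0,0],[0,0,0],[0,0,0],[0,0,0],[0,0,0],[0,0,0],[0,0,0],[0,0,0]], delta_rot=[[0,0,0],[0,0,0],[0,0,0],[0,0,0],[0,0,0],[0,0,0],[0,0,0],[0,0,0],[0,0,0],[0,0,0]], grip=[60,60,60,60,60,60,60,60,60,60])

```text
time_s: 25.28
tcp_pos: [0.5106, 0.0178, 0.1692]
ee_rot: [[-0.019, -1.0, -0.015], [-0.774, 0.024, -0.633], [0.633, 0.0, -0.774]]
wrist_force: [-0.7, 0.6, 0.1]
gripper_width: 0.688
gripper_force: 0.0
```

Run:
```python
from h import *
print(sense()["time_s"]); I={}
for k in range(4):
    for n,sl in(("side",np.s_[100:190,250:285]),("top",np.s_[240:265,160:240])):
        I.setdefault(n,[]).append(capture(n)["img"][sl].astype(int))
for n in I: print(n,[(float(np.abs(a-I[n][0]).mean()),int(np.abs(a-I[n][0]).max())) for a in I[n]])
t3=cv2.imread("pics/t3.png")
```

```text
25.275
side [(0.0, 0), (0.36677248677248675, 2), (0.37407407407407406, 2), (0.36592592592592593, 2)]
top [(0.0, 0), (0.938, 5), (0.952, 7), (0.9465, 6)]
```

At rest. Gripping now.

>>> step_arm(linear=[[0,0,0],[0,0,0],[0,0,0],[0,0,0],[0,0,0],[0,0,0],[0,0,0],[0,0,0],[0,0,0],[0,0,0]], delta_rot=[[0,0,0],[0,0,0],[0,0,0],[0,0,0],[0,0,0],[0,0,0],[0,0,0],[0,0,0],[0,0,0],[0,0,0]], grip=[0,0,0,0,0,0,0,0,0,0])

```text
time_s: 26.92
tcp_pos: [0.5114, 0.0179, 0.1691]
ee_rot: [[-0.019, -1.0, -0.014], [-0.774, 0.024, -0.633], [0.633, -0.001, -0.774]]
wrist_force: [4.3, -2.2, -2.2]
gripper_width: 0.157
gripper_force: 30.0
```

>>> step_arm(linear=[[0,0,0],[0,0,0],[0,0,0],[0,0,0],[0,0,0],[0,0,0]], delta_rot=[[0,0,0],[0,0,0],[0,0,0],[0,0,0],[0,0,0],[0,0,0]], grip=[0,0,0,0,0,0])

```text
time_s: 27.68
tcp_pos: [0.5114, 0.0179, 0.1691]
ee_rot: [[-0.019, -1.0, -0.014], [-0.774, 0.024, -0.633], [0.633, -0.001, -0.774]]
wrist_force: [4.0, -2.8, -2.1]
gripper_width: 0.159
gripper_force: 30.0
```

Run:
```python
from h import *
I=[]
for k in range(3): I.append(capture("side")["img"][100:190,250:285].astype(int))
print([int(np.abs(a-I[0]).max()) for a in I]); s=sense(); print(s["time_s"],s["gripper_force"],s["gripper_width"],s["wrist_force"])
if s["gripper_force"]>15: print(finish_job())
```

```text
[0, 3, 2]
27.825 30.009622871875763 0.15918559750574535 [ 5.86196668 -2.89062525 -2.74014526]
the job is handed in; nothing more can be done
None
```

I handed the job in at about 28 s: the plunger was pressed home, and the wheel settled, was turned about 74 degrees by hand, settled again and is now held still at 30 N. No verdict came back, and nothing visible shows the heavy side, so "heavy side down" rests on the wheel having come to rest by itself.

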